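# Refill the parts case and seal it

## Task

Two of the four pockets in the blue parts case are empty: put the spare cassette from the small rack and the one standing on the bench upright into just those two, leaving the cassettes already in place where they are. Then lay the lid squarely on the case, let go of it, and press it down corner by corner until the gasket is fully seated and the lid lies flush with the rim all round. Leave the loupe, the oil bottle and the screwdriver alone.

Things in the scene. Friction and masses are not known exactly. Their poses are not given: they have to be found in the camera images.
- case: navy-blue open parts case fixed to the bench, 126 (x) x 219 (y) x 60 mm high; inside 92 x 185 mm, floor 5 mm, walls 5 mm; rim flange 17 mm wide, its top 60 mm above the bench. Origin: centre of its underside on the bench; y is its long axis. Four pockets in one row along y, 45 mm apart, mid-width. Two hold a cassette, two are empty; which ones varies
- kept_a: cassette already in one of the pockets, to be left there: orange plastic block with a white top, 28 (x) x 36 (y) x 45 (z) mm, on a narrower grey foot 24 x 30 mm, 13 mm high; about 60 g; origin at the centre of its underside, z up
- kept_b: second cassette already in one of the pockets, to be left there: orange plastic block with a white top, 28 (x) x 36 (y) x 45 (z) mm, on a narrower grey foot 24 x 30 mm, 13 mm high; about 60 g; origin at the centre of its underside, z up
- spare_bench: spare cassette standing upright on the bench, free all round: orange plastic block with a white top, 28 (x) x 36 (y) x 45 (z) mm, on a narrower grey foot 24 x 30 mm, 13 mm high; about 60 g; origin at the centre of its underside, z up
- spare_rack: spare cassette standing in the rack: orange plastic block with a white top, 28 (x) x 36 (y) x 45 (z) mm, on a narrower grey foot 24 x 30 mm, 13 mm high; about 60 g; origin at the centre of its underside, z up. Rack walls cover its x faces, so there it can be taken only by its y faces (36 mm apart) and lifted straight up 50 mm or more; for a pocket, set it down on the bench and take it again by its x faces (28 mm apart)
- rack: small fixed metal rack, 60 (x) x 34 (y) mm, with a 4 mm base on which the spare stands; two upright walls (normal to x, 28 mm wide in y, up to 50 mm high) 31 mm apart; open at the y ends. Origin: centre of its underside
- lid: white lid with blue bar handle, 128 (x) x 221 (y) mm, about 0.25 kg, lying flat on the bench right way up. Origin: centre of the underside of its black plug (8 mm deep, 84 x 177 mm, lower half 78 x 171); plate from 8 to 14 mm above the origin. Fits the case either way round, y along y, plug inside the walls. Origin 57 mm above the bench when laid on loosely, 52 mm when sealed
- lid_handle (a point): middle of the lid's handle bar, 37 mm above the lid's origin; the bar runs along the lid's y, 70 mm long, 12 mm wide (x), 10 mm thick, top 42 mm above the lid's origin; 18 mm is free under the bar
- pocket0 (a point): centre of the floor of pocket 0, counted along the case's +y, 5 mm above its underside; 34 (x) x 42 (y) mm, white floor, between grey ribs 12 mm high. A seated cassette's top is 10 mm below the rim; its y faces have only 7 to 9 mm to end walls and neighbours, its x faces 32 mm to the case's walls, so in a pocket it is held by its x faces
- pocket1 (a point): centre of the floor of pocket 1, counted along the case's +y, 5 mm above its underside; 34 (x) x 42 (y) mm, white floor, between grey ribs 12 mm high. A seated cassette's top is 10 mm below the rim; its y faces have only 7 to 9 mm to end walls and neighbours, its x faces 32 mm to the case's walls, so in a pocket it is held by its x faces
- pocket2 (a point): centre of the floor of pocket 2, counted along the case's +y, 5 mm above its underside; 34 (x) x 42 (y) mm, white floor, between grey ribs 12 mm high. A seated cassette's top is 10 mm below the rim; its y faces have only 7 to 9 mm to end walls and neighbours, its x faces 32 mm to the case's walls, so in a pocket it is held by its x faces
- pocket3 (a point): centre of the floor of pocket 3, counted along the case's +y, 5 mm above its underside; 34 (x) x 42 (y) mm, white floor, between grey ribs 12 mm high. A seated cassette's top is 10 mm below the rim; its y faces have only 7 to 9 mm to end walls and neighbours, its x faces 32 mm to the case's walls, so in a pocket it is held by its x faces
- press0 (a point): orange dot on top of the lid's corner (-x, -y of the lid), 53.5 mm in x and 99.5 mm in y from its centre, 14 mm above its origin; with the lid on the case it lies over a gasket pad: press here
- press1 (a point): orange dot on top of the lid's corner (-x, +y of the lid), 53.5 mm in x and 99.5 mm in y from its centre, 14 mm above its origin; with the lid on the case it lies over a gasket pad: press here
- press2 (a point): orange dot on top of the lid's corner (+x, +y of the lid), 53.5 mm in x and 99.5 mm in y from its centre, 14 mm above its origin; with the lid on the case it lies over a gasket pad: press here
- press3 (a point): orange dot on top of the lid's corner (+x, -y of the lid), 53.5 mm in x and 99.5 mm in y from its centre, 14 mm above its origin; with the lid on the case it lies over a gasket pad: press here
- seal0 (a joint): black gasket pad 11 x 18 mm on the case's flange at its corner (-x, -y of the case, 53.5 and 99.5 mm from its centre): 0 stands 5 mm proud, 0.005 m fully pressed, level with the flange. It gives way at about 9 N and stays where it is left; the weight of the lid does not move it
- seal1 (a joint): black gasket pad 11 x 18 mm on the case's flange at its corner (-x, +y of the case, 53.5 and 99.5 mm from its centre): 0 stands 5 mm proud, 0.005 m fully pressed, level with the flange. It gives way at about 9 N and stays where it is left; the weight of the lid does not move it
- seal2 (a joint): black gasket pad 11 x 18 mm on the case's flange at its corner (+x, +y of the case, 53.5 and 99.5 mm from its centre): 0 stands 5 mm proud, 0.005 m fully pressed, level with the flange. It gives way at about 9 N and stays where it is left; the weight of the lid does not move it
- seal3 (a joint): black gasket pad 11 x 18 mm on the case's flange at its corner (+x, -y of the case, 53.5 and 99.5 mm from its centre): 0 stands 5 mm proud, 0.005 m fully pressed, level with the flange. It gives way at about 9 N and stays where it is left; the weight of the lid does not move it
- loupe: bystander: black eye loupe, 34 mm across, 30 mm high, upright on the bench; origin under its centre
- oiler: bystander: amber oil bottle with red cap, 28 mm across, 60 mm high; origin under its centre
- driver: bystander: red screwdriver lying on the bench, 140 mm long; origin under its middle, x along it

How it is judged:
On the way, in this order (a step that is already met when the one before it is completed fails the run):
1. all four pockets hold an upright cassette standing on the pocket floor, let go (((horizontal distance between kept_a and pocket0 below 0.009 m and z of kept_a in the frame of case below 0.008 m and angle between kept_a's own z axis and vertical below 0.08 rad) or (horizontal distance between kept_b and pocket0 below 0.009 m and z of kept_b in the frame of case below 0.008 m and angle between kept_b's own z axis and vertical below 0.08 rad) or (horizontal distance between spare_bench and pocket0 below 0.009 m and z of spare_bench in the frame of case below 0.008 m and angle between spare_bench's own z axis and vertical below 0.08 rad) or (horizontal distance between spare_rack and pocket0 below 0.009 m and z of spare_rack in the frame of case below 0.008 m and angle between spare_rack's own z axis and vertical below 0.08 rad)) and ((horizontal distance between kept_a and pocket1 below 0.009 m and z of kept_a in the frame of case below 0.008 m and angle between kept_a's own z axis and vertical below 0.08 rad) or (horizontal distance between kept_b and pocket1 below 0.009 m and z of kept_b in the frame of case below 0.008 m and angle between kept_b's own z axis and vertical below 0.08 rad) or (horizontal distance between spare_bench and pocket1 below 0.009 m and z of spare_bench in the frame of case below 0.008 m and angle between spare_bench's own z axis and vertical below 0.08 rad) or (horizontal distance between spare_rack and pocket1 below 0.009 m and z of spare_rack in the frame of case below 0.008 m and angle between spare_rack's own z axis and vertical below 0.08 rad)) and ((horizontal distance between kept_a and pocket2 below 0.009 m and z of kept_a in the frame of case below 0.008 m and angle between kept_a's own z axis and vertical below 0.08 rad) or (horizontal distance between kept_b and pocket2 below 0.009 m and z of kept_b in the frame of case below 0.008 m and angle between kept_b's own z axis and vertical below 0.08 rad) or (horizontal distance between spare_bench and pocket2 below 0.009 m and z of spare_bench in the frame of case below 0.008 m and angle between spare_bench's own z axis and vertical below 0.08 rad) or (horizontal distance between spare_rack and pocket2 below 0.009 m and z of spare_rack in the frame of case below 0.008 m and angle between spare_rack's own z axis and vertical below 0.08 rad)) and ((horizontal distance between kept_a and pocket3 below 0.009 m and z of kept_a in the frame of case below 0.008 m and angle between kept_a's own z axis and vertical below 0.08 rad) or (horizontal distance between kept_b and pocket3 below 0.009 m and z of kept_b in the frame of case below 0.008 m and angle between kept_b's own z axis and vertical below 0.08 rad) or (horizontal distance between spare_bench and pocket3 below 0.009 m and z of spare_bench in the frame of case below 0.008 m and angle between spare_bench's own z axis and vertical below 0.08 rad) or (horizontal distance between spare_rack and pocket3 below 0.009 m and z of spare_rack in the frame of case below 0.008 m and angle between spare_rack's own z axis and vertical below 0.08 rad)) and contact force between the fingers and kept_a below 0.05 N and contact force between the fingers and kept_b below 0.05 N and contact force between the fingers and spare_bench below 0.05 N and contact force between the fingers and spare_rack below 0.05 N), for 0.2 s.
2. the lid lies squarely on the case with its plug inside the walls, let go (horizontal distance between lid and case below 0.01 m and angle between the x axis of lid and the x axis of case, either way round below 0.08 rad and z of lid in the frame of case below 0.06 m and angle between lid's own z axis and vertical below 0.08 rad and contact force between the fingers and lid below 0.05 N), for 0.2 s.
At the end, for the whole second after the job is handed in: Each pocket holds an upright cassette within 9 mm of its centre and 3 mm of its floor; the lid is centred within 10 mm, square within 0.08 rad, level within 0.02 rad, under 1.5 mm above sealed height, at rest; all four gasket pads are pressed over 3.8 mm (((horizontal distance between kept_a and pocket0 below 0.009 m and z of kept_a in the frame of case below 0.008 m and angle between kept_a's own z axis and vertical below 0.08 rad) or (horizontal distance between kept_b and pocket0 below 0.009 m and z of kept_b in the frame of case below 0.008 m and angle between kept_b's own z axis and vertical below 0.08 rad) or (horizontal distance between spare_bench and pocket0 below 0.009 m and z of spare_bench in the frame of case below 0.008 m and angle between spare_bench's own z axis and vertical below 0.08 rad) or (horizontal distance between spare_rack and pocket0 below 0.009 m and z of spare_rack in the frame of case below 0.008 m and angle between spare_rack's own z axis and vertical below 0.08 rad)) and ((horizontal distance between kept_a and pocket1 below 0.009 m and z of kept_a in the frame of case below 0.008 m and angle between kept_a's own z axis and vertical below 0.08 rad) or (horizontal distance between kept_b and pocket1 below 0.009 m and z of kept_b in the frame of case below 0.008 m and angle between kept_b's own z axis and vertical below 0.08 rad) or (horizontal distance between spare_bench and pocket1 below 0.009 m and z of spare_bench in the frame of case below 0.008 m and angle between spare_bench's own z axis and vertical below 0.08 rad) or (horizontal distance between spare_rack and pocket1 below 0.009 m and z of spare_rack in the frame of case below 0.008 m and angle between spare_rack's own z axis and vertical below 0.08 rad)) and ((horizontal distance between kept_a and pocket2 below 0.009 m and z of kept_a in the frame of case below 0.008 m and angle between kept_a's own z axis and vertical below 0.08 rad) or (horizontal distance between kept_b and pocket2 below 0.009 m and z of kept_b in the frame of case below 0.008 m and angle between kept_b's own z axis and vertical below 0.08 rad) or (horizontal distance between spare_bench and pocket2 below 0.009 m and z of spare_bench in the frame of case below 0.008 m and angle between spare_bench's own z axis and vertical below 0.08 rad) or (horizontal distance between spare_rack and pocket2 below 0.009 m and z of spare_rack in the frame of case below 0.008 m and angle between spare_rack's own z axis and vertical below 0.08 rad)) and ((horizontal distance between kept_a and pocket3 below 0.009 m and z of kept_a in the frame of case below 0.008 m and angle between kept_a's own z axis and vertical below 0.08 rad) or (horizontal distance between kept_b and pocket3 below 0.009 m and z of kept_b in the frame of case below 0.008 m and angle between kept_b's own z axis and vertical below 0.08 rad) or (horizontal distance between spare_bench and pocket3 below 0.009 m and z of spare_bench in the frame of case below 0.008 m and angle between spare_bench's own z axis and vertical below 0.08 rad) or (horizontal distance between spare_rack and pocket3 below 0.009 m and z of spare_rack in the frame of case below 0.008 m and angle between spare_rack's own z axis and vertical below 0.08 rad)) and horizontal distance between lid and case below 0.01 m and angle between the x axis of lid and the x axis of case, either way round below 0.08 rad and z of lid in the frame of case below 0.0535 m and angle between lid's own z axis and vertical below 0.02 rad and value of joint each of seal0, seal1, seal2, seal3 above 0.0038 m and linear speed of lid below 0.02 m/s); the robot touches nothing.
It fails at once if a cassette that was already in a pocket is lifted or shifted by more than 15 mm (distance of any of kept_a, kept_b from where it was at the start of the episode above 0.015 m).
It fails at once if the loupe, oil bottle or screwdriver is shifted by more than 30 mm (distance of any of loupe, oiler, driver from where it was at the start of the episode above 0.03 m).
It also fails if it takes over 72 s, if anything falls off the work surface, if the arm or the gripper's body presses on something with over 40 N, if the wrist force passes 120 N, or if a joint passes its speed limit or range.

## Robot

A 6-joint arm with a two-finger parallel gripper is mounted at the origin on the work surface. World frame = base frame: x ahead of the robot, y to its left, z up, the work surface at z = 0. Lengths are in m, angles in rad, forces in N, time in s.
With the tool pointing down it reaches from about 0.325 to 0.9 m from the base axis. Payload 6.1 kg.
Tool frame: the origin (TCP) lies on the front face of the gripper's body, between the roots of the fingers; the fingertips stand 70 mm ahead of it and the grasp point (between the pads) lies 51 mm ahead of it; z points along the fingers, y is the line along which they close (so a half turn about z gives the same grasp; the last joint's range is limited). The gripper opens to 87 mm and grips with 3 to 60 N. Pads are 19 mm wide; open, the fingers measure 117 mm over their backs; the gripper's body (75 mm by 190 mm) begins 51 mm behind the grasp point.
Start: joints at [1.152, 0.22, 1.526, -0, 1.395, -0.126], TCP at [0.18, 0.598, 0.292] pointing down, gripper open.
Joint ranges: [-2.98, 2.98], [-0.91, 2.08], [0.09, 2.57], [-1.24, 4.39], [0.2, 2.65], [-2.68, 2.68]. Speed limits (rad/s): [2.57, 2.57, 3.01, 3.14, 3.14, 3.14].

## Interface

Orientations are given as [roll, pitch, yaw] about the fixed x, y, z axes, in that order (R = Rz(yaw) Ry(pitch) Rx(roll)).
In Python, from plant import sensors, get_image, camera_model, workorder gives the robot as it stands.
- The arm moves only by the tool move_arm, never from a script. Its argument "targets" is a list of rows, each a list of 7 numbers: the turn, a rotation vector about the tool's x, y, z in rad, then the shift along the tool's x, y, z in cm, then the finger opening in cm, from 0 to 8.7. In form: [[wx, wy, wz, x, y, z, jaw], ...]. A call has 1 to 8 rows; each row is the pose to reach, as a shift and turn from the pose commanded when the call began, along the tool's axes at that moment; what a row does not reach only later rows make up. A row lasts 1/12 s, in which the tool goes at most 41.7 mm and 7.16 degrees, less where a joint would pass 70% of its speed; a pose out of reach is approached as far as the arm can. A call with a gripper value outside its range is refused whole. The fingers move at their own pace and stop on an object; "squeeze" is the grip in N (left out, the last holds). Time passes only in rows, so rows that repeat a pose let the fingers close. It gives the time, the measured TCP pose, the force, the opening and the grip force at its end, in the units of the state.
- sensors.sense(): the state, without advancing time (a new reading comes with each control period).
- get_image(name): name is "scene" or "top" or "wrist"; returns the picture (400x640x3 uint8, red, green, blue); there is no depth.
- camera_model(name): a dict with "fovy" (degrees; the focal length in pixels is half the picture's height over the tangent of half this angle, whatever the lens; pixels are square), "cx", "cy" (the principal point, pixels), "pose" (4x4, takes a point from camera to world coordinates); the wrist camera has in their place "T_tool_cam" (4x4, takes a point from camera to tool coordinates, whose origin is the TCP and whose axes are the flange's). Camera axes: x right, y down, z forward; pixel columns grow to the right and rows downward; lengths in m; the calibration is good to about 2 mm. A picture is of the moment at which its call begins: read the wrist's pose just before it. camera_model takes no time and is no camera call.
- workorder.close_job(): hands the job in; it is judged then, once.
The state is a dict: "t": time; "joint_positions": joint angles; "dq": joint speeds; "joint_torque": joint torques, N m; "eef_pos": TCP position; "eef_rot": TCP orientation; "wrist_force": force on the tool from outside, world axes, zero at the start; "moment": the same for the moment, N m; "finger_gap": finger opening in m; "grasp_force": force on a finger pad.
Only numpy, scipy, OpenCV 4.12 (cv2) and the standard library are available. Lean on these libraries where they do the work, as an engineer would, in place of code of your own. Each camera call takes 0.05 s, during which the arm holds its last target. There are 200 camera calls.

## Working session

There is one attempt and no reset: what is moved stays moved. The work goes in short steps, Python scripts to look and compute and a tool call to move; the robot and the scene stay as the last step left them, time stands still between calls to the robot, and variables do not carry over. Pictures are saved under pics/ and viewed, at most 10 in all, crops included, and the job is handed in when it is done.

Besides the shell and the picture viewer there is one more tool, called after "Call:" by a JSON object that holds its "op" and its "data". move_arm: Moves the arm, as the interface text tells. Its arguments: {"type":"object","properties":{"targets":{"type":"array"},"squeeze":{"type":"number"}},"required":["targets"]}

```bash
ls && mkdir -p pics && python3 - <<'E'
from plant import sensors,get_image,camera_model
import cv2,numpy as np
print(sensors.sense())
for n in("top","scene","wrist"):
    im=get_image(n); cv2.imwrite(f"pics/{n}0.png",im[...,::-1]); m=camera_model(n); print(n,{k:np.round(v,4).tolist() for k,v in m.items() if not isinstance(v,str)})
E
```

```text
pics
{'t': 0.0, 'joint_positions': array([ 1.15189414e+00,  2.21218456e-01,  1.52763612e+00, -1.56607977e-05,
        1.39466398e+00, -1.26123003e-01]), 'dq': array([-0.00133515, -0.00056869, -0.0009103 , -0.0012974 ,  0.00051993,
       -0.00185128]), 'joint_torque': array([-9.27071778e-04, -4.94576812e+01, -3.87397993e+01,  6.99788751e-02,
        5.63882093e-02, -1.31661118e-04]), 'eef_pos': array([0.18020529, 0.59794752, 0.29112862]), 'eef_rot': array([-3.13968010e+00, -2.26966876e-04,  2.84881601e+00]), 'wrist_force': array([-0.57977748,  0.16887337,  0.45711864]), 'moment': array([-0.01049577,  0.01198576,  0.02787381]), 'grasp_force': 0.0, 'finger_gap': 0.08680756943602698}
top {'fovy': 49.993, 'cx': 322.7541, 'cy': 201.6514, 'pose': [[-0.0245, -0.998, 0.0582, 0.4971], [-0.9997, 0.024, -0.0091, 0.0202], [0.0077, -0.0584, -0.9983, 1.1737], [0.0, 0.0, 0.0, 1.0]]}
scene {'fovy': 52.6017, 'cx': 315.6949, 'cy': 198.3, 'pose': [[-0.7631, 0.4079, -0.5013, 1.0865], [0.646, 0.5041, -0.5733, 0.59], [0.0189, -0.7613, -0.6482, 0.7288], [0.0, 0.0, 0.0, 1.0]]}
wrist {'fovy': 61.757, 'cx': 321.1827, 'cy': 202.2356, 'T_tool_cam': [[0.0001, -0.9688, -0.248, 0.0676], [1.0, -0.0001, 0.0004, -0.0], [-0.0004, -0.248, 0.9688, -0.0931], [0.0, 0.0, 0.0, 1.0]]}
```

View pics/top0.png

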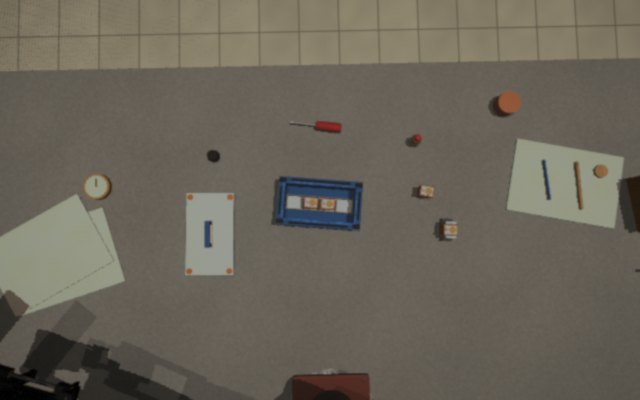

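View pics/scene0.png

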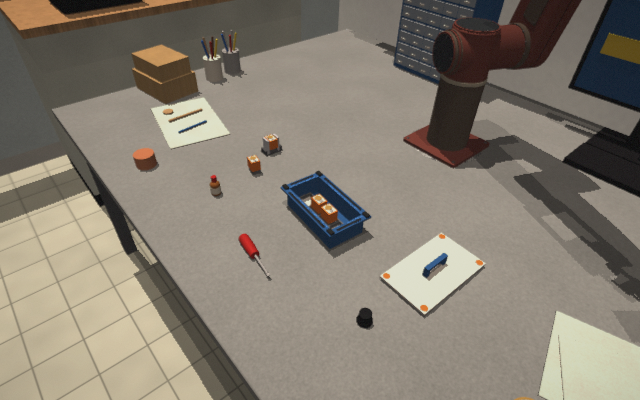

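The top view shows the case at about (320,203) with the outer pockets 0 and 3 empty (white floors at 293 and 345). It also shows the lid (210,234), the bench spare (427,191), the rack spare (450,230), the oiler (417,139), the driver (317,127) and the loupe (213,156).

```bash
cat > h.py <<'E'
from plant import sensors,get_image,camera_model
import cv2,numpy as np
from scipy.spatial.transform import Rotation as R
def model(n):
    s=sensors.sense(); m=camera_model(n)
    if n=="wrist":
        T=np.eye(4);T[:3,:3]=R.from_euler('xyz',s['eef_rot']).as_matrix();T[:3,3]=s['eef_pos'];m['pose']=T@m['T_tool_cam']
    return m
def ray(m,u,v,z):
    f=200/np.tan(np.radians(m['fovy']/2)); d=m['pose'][:3,:3]@np.array([(u-m['cx'])/f,(v-m['cy'])/f,1]); o=m['pose'][:3,3]
    return (o+d*(z-o[2])/d[2])[:2]
def hsv(im): return cv2.cvtColor(im,cv2.COLOR_RGB2HSV)
def blobs(mask,amin=10):
    c,_=cv2.findContours(mask.astype(np.uint8),cv2.RETR_EXTERNAL,cv2.CHAIN_APPROX_NONE)
    return sorted([q for q in c if cv2.contourArea(q)>=amin],key=cv2.contourArea,reverse=True)
def box(m,c,z):
    "centre, sides, yaw of the long side (from +y) of a contour cast on plane z"
    P=np.array([ray(m,u,v,z) for u,v in c[:,0,:].astype(float)])
    (cx,cy),(w,h),a=cv2.minAreaRect((P*1000).astype(np.float32))
    a=np.radians(a); a=a if w>h else a+np.pi/2   # direction of long side
    y=(a-np.pi/2+np.pi/2)%np.pi-np.pi/2
    return np.round([cx,cy,max(w,h),min(w,h)],1),round(y,3)
def rel(p,z,yaw):
    "row for a target world TCP pos and yaw of tool y-axis line, from sensed pose"
    s=sensors.sense(); r0=R.from_euler('xyz',s['eef_rot']); 
    y0=s['eef_rot'][2]
    best=None
    rt=R.from_euler('xyz',[np.pi,0,yaw])
    w=(r0.inv()*rt).as_rotvec(); d=r0.inv().apply(np.array([p[0],p[1],z])-s['eef_pos'])*100
    return np.round(w,3),np.round(d,2)
E
python3 - <<'E'
from h import *
m=model("top"); im=cv2.imread("pics/top0.png")[...,::-1]; H=hsv(im); h,s,v=cv2.split(H)
org=(h<16)&(s>150)&(v>110)
for c in blobs(org,4):
    x,y,w,hh=cv2.boundingRect(c); print("org",x,y,w,hh,box(m,c,.02))
blue=(h>100)&(h<125)&(s>130)
for c in blobs(blue,40): print("blue",cv2.boundingRect(c),box(m,c,.06),box(m,c,.04))
wh=(s<60)&(v>150)
for c in blobs(wh,8): print("wh",cv2.boundingRect(c),box(m,c,.014),box(m,c,.045))
cv2.imwrite("pics/c0.png",cv2.resize(im[110:260,190:470],None,fx=2.8,fy=2.8,interpolation=cv2.INTER_CUBIC)[...,::-1])
E
```

```text
org 499 92 20 21 (array([ 826.3, -506.7,   55.5,   52.2]), np.float64(0.744))
org 316 122 25 8 (array([772.6,  -9.9,  66.7,  15.5]), np.float64(-0.177))
org 416 135 5 5 (array([ 734.4, -253.9,   11.1,   10.9]), np.float64(1.534))
org 187 269 4 4 (array([389.3, 371.5,   8. ,   8. ]), np.float64(1.564))
org 188 195 4 4 (array([586.8, 367.6,   8.1,   8. ]), np.float64(1.564))
org 228 195 4 4 (array([584.3, 260.2,   7.7,   7.6]), np.float64(-0.805))
org 227 269 4 4 (array([386. , 264.6,   7.5,   5.7]), np.float64(0.764))
blue (277, 178, 84, 51) (array([559.1,  20.5, 211.1, 118. ]), np.float64(-0.101)) (array([560.2,  20.5, 214.9, 120.1]), np.float64(-0.101))
blue (288, 187, 61, 10) (array([589.7,  21.7, 156.9,  18.6]), np.float64(-0.091)) (array([591.3,  21.8, 159.8,  18.9]), np.float64(-0.091))
wh (508, 140, 101, 85) (array([ 602.1, -643.7,  271.2,  189.9]), np.float64(-0.197)) (array([ 599.3, -626. ,  264. ,  184.8]), np.float64(-0.197))
wh (37, 196, 75, 87) (array([474.4, 692.8, 200.3, 151.1]), np.float64(-1.071)) (array([475.1, 674.8, 194.9, 147.1]), np.float64(-1.071))
wh (187, 194, 45, 80) (array([486.8, 317.9, 213.1, 118.6]), np.float64(1.559)) (array([487. , 309.9, 207.4, 115.4]), np.float64(1.559))
wh (74, 209, 49, 85) (array([445.4, 639.8, 200.2, 130.4]), np.float64(-1.272)) (array([446.8, 623.2, 194.9, 126.9]), np.float64(-1.272))
wh (86, 177, 20, 19) (array([621.9, 622.6,  51.3,  48.8]), np.float64(-0.024)) (array([618.5, 606.5,  49.9,  47.5]), np.float64(-0.024))
wh (289, 197, 10, 10) (array([567. ,  88.7,  24.5,  24.4]), np.float64(1.55)) (array([565.1,  86.9,  23.8,  23.7]), np.float64(1.55))
wh (338, 201, 9, 10) (array([553. , -42.3,  24.4,  21.7]), np.float64(1.543)) (array([551.5, -40.6,  23.8,  21.1]), np.float64(1.543))
```

View pics/c0.png

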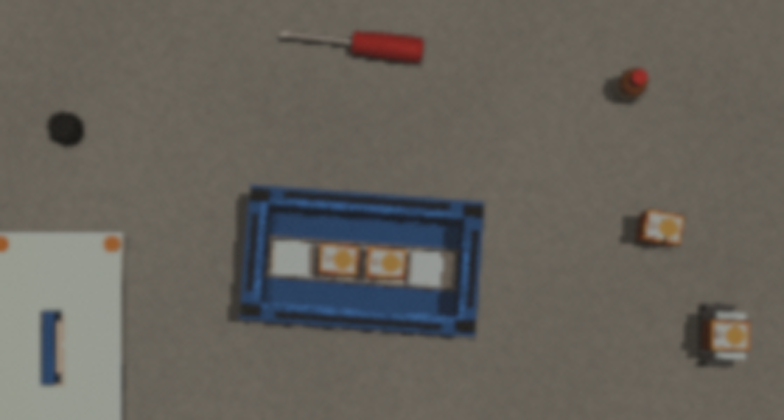

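```bash
python3 - <<'E'
from h import *
m=model("top")
b=ray(m,426.8,191.4,.045); r=ray(m,450.7,229.6,.049); print(b,r, "oiler",ray(m,417,139,.05),"driver",ray(m,316,125,.01),"loupe",ray(m,213,156,.03))
print(rel(b,.26,np.pi/2)); print(rel(r,.26,0.)); 
for u,v in[(293,202),(343,206)]: print(ray(m,u,v,.005))
print(ray(m,311,202.5,.05),ray(m,328,204,.05))
E
```

```text
[ 0.58341655 -0.26585637] [ 0.48118871 -0.32372925] oiler [ 0.72292024 -0.24395986] driver [0.77614581 0.02292343] loupe [0.69346562 0.30102697]
(array([-1.000e-03,  1.000e-03,  1.278e+00]), array([-63.54, -71.07,   3.23]))
(array([-1.000e-03,  2.000e-03,  2.849e+00]), array([-55.42, -79.57,   3.25]))
[0.56622435 0.09066204]
[ 0.55201271 -0.0454299 ]
[0.56111167 0.0407946 ] [ 0.55609769 -0.00369234]
```

Call:
{"op": "move_arm", "data": {"targets": [[0,0,0,-63.5,-71,3.2,8.7],[0,0,0,-63.5,-71,3.2,8.7],[0,0,0,-63.5,-71,3.2,8.7],[0,0,0,-63.5,-71,3.2,8.7],[0,0,0,-63.5,-71,3.2,8.7],[0,0,0,-63.5,-71,3.2,8.7],[0,0,0,-63.5,-71,3.2,8.7],[0,0,0,-63.5,-71,3.2,8.7]], "squeeze": 20}}

```text
t: 0.82
eef_pos: [0.3215, 0.2947, 0.2808]
eef_rot: [3.142, 0.0, 2.849]
wrist_force: [1.3, 1.1, 0.1]
finger_gap: 0.087
grasp_force: 0.0
```

Call:
{"op": "move_arm", "data": {"targets": [[0,0,0,-41.5,-46.4,2.1,8.7],[0,0,0,-41.5,-46.4,2.1,8.7],[0,0,0,-41.5,-46.4,2.1,8.7],[0,0,0,-41.5,-46.4,2.1,8.7],[0,0,0,-41.5,-46.4,2.1,8.7],[0,0,0,-41.5,-46.4,2.1,8.7],[0,0,0,-41.5,-46.4,2.1,8.7],[0,0,0,-41.5,-46.4,2.1,8.7]]}}

```text
t: 1.48
eef_pos: [0.4626, -0.0075, 0.2698]
eef_rot: [3.141, 0.0, 2.848]
wrist_force: [1.5, 0.6, -0.5]
finger_gap: 0.0868
grasp_force: 0.0
```

Call:
{"op": "move_arm", "data": {"targets": [[0,0,1.278,-19.1,-21.4,1,8.7],[0,0,1.278,-19.1,-21.4,1,8.7],[0,0,1.278,-19.1,-21.4,1,8.7],[0,0,1.278,-19.1,-21.4,1,8.7],[0,0,1.278,-19.1,-21.4,1,8.7],[0,0,1.278,-19.1,-21.4,1,8.7],[0,0,1.278,-19.1,-21.4,1,8.7],[0,0,1.278,-19.1,-21.4,1,8.7]]}}

```text
t: 2.15
eef_pos: [0.5842, -0.2714, 0.2577]
eef_rot: [-3.14, 0.001, 1.838]
wrist_force: [-0.9, 0.4, 0.2]
finger_gap: 0.0871
grasp_force: 0.0
```

```bash
python3 - <<'E'
from h import *
print(sensors.sense()['eef_pos'],sensors.sense()['eef_rot'])
m=model("wrist"); im=get_image("wrist"); cv2.imwrite("pics/w1.png",im[...,::-1])
h,s,v=cv2.split(hsv(im))
for c in blobs((h<25)&(s>130)&(v>70),40): print(cv2.boundingRect(c),box(m,c,.045))
for c in blobs((s<70)&(v>150),40): print("w",cv2.boundingRect(c),box(m,c,.045))
E
```

```text
[ 0.58423091 -0.27138041  0.2576563 ] [-3.14022109e+00  1.24704627e-03  1.83829203e+00]
(292, 312, 348, 17) (array([ 764.7, -364. ,  360.8,   18.8]), np.float64(-1.303))
(183, 188, 46, 50) (array([ 482.2, -321.3,   46.6,   34. ]), np.float64(-0.093))
(302, 159, 43, 50) (array([ 583.8, -264.9,   39. ,   29.3]), np.float64(-0.203))
(114, 243, 35, 59) (array([ 422.1, -402.1,   67.1,   31.8]), np.float64(0.058))
(494, 242, 35, 60) (array([ 789.7, -301.4,   67.4,   31.4]), np.float64(0.504))
(454, 187, 35, 30) (array([ 723.7, -245.4,   35. ,   25.2]), np.float64(1.336))
w (0, 0, 640, 256) (array([ 569.5, -226.1,  616.7,  224.2]), np.float64(-1.303))
w (196, 288, 235, 41) (array([ 607.7, -392.9,  243.2,   46.2]), np.float64(-1.303))
w (186, 199, 30, 36) (array([ 479.3, -326.4,   30.7,   22.2]), np.float64(-0.057))
w (292, 126, 84, 7) (array([ 579.5, -214. ,   74.1,    5.2]), np.float64(-1.303))
w (361, 83, 26, 34) (array([ 610.5, -181.5,   32.2,   12.9]), np.float64(-0.368))
w (212, 209, 15, 28) (array([ 497.8, -328. ,   29.5,    6.6]), np.float64(-0.059))
w (292, 0, 20, 11) (array([ 527.1, -125.3,   15.5,    7.3]), np.float64(-1.303))
```

View pics/w1.png

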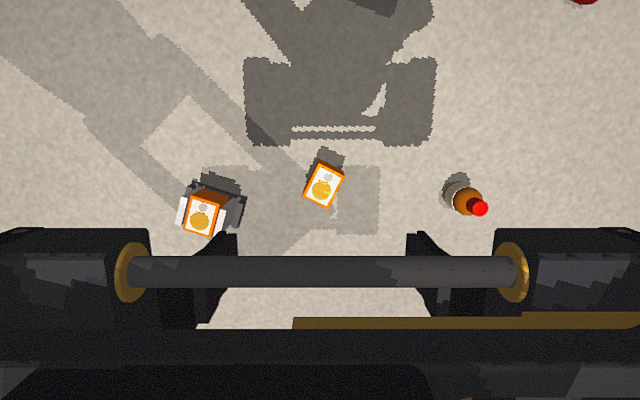

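The wrist view shows the bench spare at (323,185), free all round. The rack spare is at (203,213) between the rack walls, and the oiler at (467,200).

Call:
{"op": "move_arm", "data": {"targets": [[0,0,0.12,0.6,0.1,3,6],[0,0,0.24,0.6,0.1,6,6],[0,0,0.36,0.6,0.1,8,6],[0,0,0.46,0.6,0.1,9,6],[0,0,0.46,0.6,0.1,12,6],[0,0,0.46,0.6,0.1,15,6],[0,0,0.46,0.6,0.1,17.6,6],[0,0,0.46,0.6,0.1,17.6,6]]}}

```text
t: 2.87
eef_pos: [0.5787, -0.2561, 0.0774]
eef_rot: [-3.131, -0.004, 1.392]
wrist_force: [-0.8, 1.0, -0.9]
finger_gap: 0.0605
grasp_force: 0.0
```

Call:
{"op": "move_arm", "data": {"targets": [[0,0,0,0,0,0,1.5],[0,0,0,0,0,0,1.5],[0,0,0,0,0,0,1.5],[0,0,0,0,0,0,1.5],[0,0,0,0,0,0,1.5]], "squeeze": 20}}

```text
t: 3.28
eef_pos: [0.5838, -0.2598, 0.0858]
eef_rot: [3.139, 0.001, 1.389]
wrist_force: [0.4, -0.3, -0.2]
finger_gap: 0.0343
grasp_force: 0.0
```

```bash
python3 - <<'E'
from h import *
s=sensors.sense();print(s['eef_pos'],s['eef_rot'],s['finger_gap'],s['grasp_force'])
E
```

```text
[ 0.58375591 -0.25981645  0.08584716] [3.13865318e+00 1.07932114e-03 1.38913643e+00] 0.034286807382423685 0.0
```

Call:
{"op": "move_arm", "data": {"targets": [[0,0,0.02,-0.5,0.1,0.5,4],[0,0,0.02,-0.5,0.1,0.5,4],[0,0,0.02,-0.5,0.1,0.5,1.5],[0,0,0.02,-0.5,0.1,0.5,1.5],[0,0,0.02,-0.5,0.1,0.5,1.5],[0,0,0.02,-0.5,0.1,0.5,1.5],[0,0,0.02,-0.5,0.1,0.5,1.5],[0,0,0.02,-0.5,0.1,0.5,1.5]], "squeeze": 20}}

```text
t: 3.95
eef_pos: [0.5827, -0.2643, 0.0787]
eef_rot: [-3.141, -0.0, 1.369]
wrist_force: [1.1, 0.5, -0.4]
finger_gap: 0.028
grasp_force: 20.0
```

Call:
{"op": "move_arm", "data": {"targets": [[0,0,0,0,0,-3,1.5],[0,0,0,0,0,-6,1.5],[0,0,0,0,0,-9,1.5],[0,0,0,0,0,-11,1.5],[0,0,0,0,0,-11,1.5],[0,0,0,0,0,-11,1.5]]}}

```text
t: 4.45
eef_pos: [0.5836, -0.2648, 0.1904]
eef_rot: [3.138, 0.001, 1.369]
wrist_force: [-0.4, 0.9, -1.0]
finger_gap: 0.0278
grasp_force: 20.0
```

```bash
python3 - <<'E'
from h import *
s=sensors.sense();print(s['eef_pos'],s['eef_rot'],s['finger_gap'],s['grasp_force'])
print(rel((.5523,-.0466),.19,np.pi/2-.1), rel((.5658,.0877),.19,np.pi/2-.1))
E
```

```text
[ 0.58361595 -0.26481443  0.19042623] [3.13841053e+00 1.18300783e-03 1.36891199e+00] 0.027836883927433075 20.000061029568315
(array([ 0.003,  0.001, -0.102]), array([ 2.075e+01, -7.440e+00, -1.000e-02])) (array([ 0.003,  0.001, -0.102]), array([ 3.418e+01, -8.810e+00, -3.000e-02]))
```

Call:
{"op": "move_arm", "data": {"targets": [[0,0,-0.05,4,-1.6,-2,1.5],[0,0,-0.1,8,-3.2,-4,1.5],[0,0,-0.1,12,-4.8,-5,1.5],[0,0,-0.1,15,-6,-5,1.5],[0,0,-0.1,15.5,-6,-5,1.5],[0,0,-0.1,15.5,-6,-5,1.5],[0,0,-0.1,15.5,-6,-5,1.5],[0,0,-0.1,15.5,-6,-5,1.5]]}}

```text
t: 5.12
eef_pos: [0.5548, -0.1013, 0.2374]
eef_rot: [-3.14, 0.0, 1.468]
wrist_force: [-0.3, -0.2, -0.5]
finger_gap: 0.0277
grasp_force: 20.0
```

```bash
python3 - <<'E'
from h import *
s=sensors.sense();print(s['eef_pos'],s['eef_rot'],s['finger_gap'],s['grasp_force'])
m=model("wrist"); im=get_image("wrist"); cv2.imwrite("pics/w2.png",im[...,::-1])
h,s,v=cv2.split(hsv(im))
for c in blobs((s<90)&(v>140),60): print("w",cv2.boundingRect(c),box(m,c,.005),box(m,c,.05))
for c in blobs((h<25)&(s>130)&(v>70),60): print("o",cv2.boundingRect(c),box(m,c,.05))
for c in blobs((h>100)&(h<125)&(s>100)&(v>30),100): print("b",cv2.boundingRect(c),box(m,c,.06))
E
```

```text
[ 0.55478367 -0.10131477  0.23738789] [-3.13956570e+00  1.96281904e-04  1.46840008e+00] 0.027668896736534308 19.99977101571858
w (0, 0, 640, 256) (array([556.7, -54.7, 656.4, 238.5]), np.float64(1.469)) (array([557.4, -51.9, 565.6, 205.5]), np.float64(1.469))
w (126, 0, 100, 43) (array([442.1,  60.1,  85. ,  33.6]), np.float64(1.468)) (array([458.6,  47.1,  73.2,  29. ]), np.float64(1.468))
w (61, 287, 62, 42) (array([ 290.9, -209.9,   59.6,   50.3]), np.float64(1.469)) (array([ 328.3, -185.6,   51.4,   43.3]), np.float64(1.469))
w (523, 287, 60, 42) (array([ 789.6, -260.7,   59.2,   50.2]), np.float64(1.469)) (array([ 758.1, -229.4,   51. ,   43.3]), np.float64(1.469))
w (295, 110, 37, 46) (array([551.8, -48.2,  42.1,  34.3]), np.float64(-0.102)) (array([553.2, -46.3,  36.2,  29.6]), np.float64(-0.102))
w (297, 57, 29, 41) (array([555.5,   1.6,  34.6,  25.6]), np.float64(-0.1)) (array([556.3,  -3.3,  29.8,  22. ]), np.float64(-0.1))
w (296, 0, 30, 37) (array([560.2,  50.4,  28.7,  25.8]), np.float64(-0.103)) (array([560.4,  38.7,  24.7,  22.3]), np.float64(-0.103))
w (294, 4, 38, 50
[... 837 characters left out ...]
2) (array([ 566.8, -209.9,  369.4,   43.3]), np.float64(1.469))
o (531, 19, 48, 87) (array([746.5, -12.5,  63.5,  26.5]), np.float64(-0.143))
o (287, 224, 69, 32) (array([ 550.1, -139.7,   61.3,   29.3]), np.float64(1.469))
o (293, 54, 37, 49) (array([556.3,  -4.2,  35.8,  28.1]), np.float64(-0.103))
o (292, 0, 38, 49) (array([560.1,  34.5,  33.2,  28.1]), np.float64(-0.103))
o (387, 242, 15, 60) (array([ 613.6, -178. ,   59.3,   12.4]), np.float64(-0.027))
o (241, 242, 15, 60) (array([ 480.4, -164.4,   59.2,   12.9]), np.float64(-0.151))
o (300, 7, 23, 26) (array([560.8,  37.7,  17.2,  16.7]), np.float64(-0.118))
b (224, 0, 173, 189) (array([554.7, -21. , 138.8, 126.7]), np.float64(-0.102))
```

View pics/w2.png

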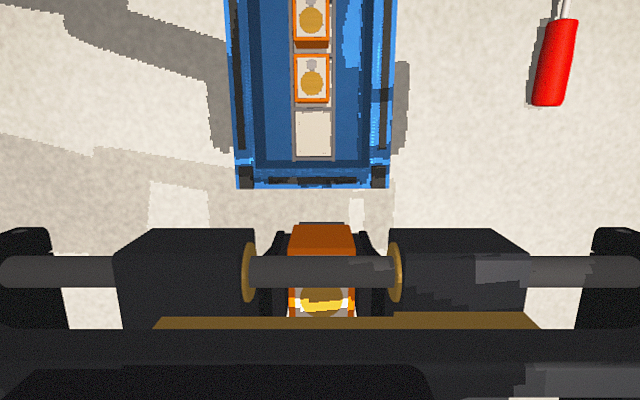

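The wrist view shows pocket 0 empty at (314,133), with kept cassettes at (312,80) and (311,25). The held cassette hangs straight.

Call:
{"op": "move_arm", "data": {"targets": [[0,0,0,3,-0.5,1,1.5],[0,0,0,5.2,-0.8,3,1.5],[0,0,0,5.2,-0.8,6,1.5],[0,0,0,5.2,-0.8,8.8,1.5],[0,0,0,5.2,-0.8,8.8,1.5],[0,0,0,5.2,-0.8,8.8,1.5],[0,0,0,5.2,-0.8,8.8,1.5],[0,0,0,5.2,-0.8,8.8,1.5]]}}

```text
t: 5.83
eef_pos: [0.554, -0.049, 0.1529]
eef_rot: [3.138, 0.0, 1.468]
wrist_force: [0.5, -0.7, -0.7]
finger_gap: 0.0278
grasp_force: 20.0
```

```bash
python3 - <<'E'
from h import *
print(rel((.5518,-.048),.086,1.469), sensors.sense()['eef_pos'])
E
```

```text
(array([ 0.003,  0.   , -0.001]), array([ 0.08, -0.25,  6.69])) [ 0.55397423 -0.04903898  0.15294654]
```

Call:
{"op": "move_arm", "data": {"targets": [[0,0,0,0.1,-0.2,1.5,1.5],[0,0,0,0.1,-0.2,3,1.5],[0,0,0,0.1,-0.2,4.5,1.5],[0,0,0,0.1,-0.2,5.8,1.5],[0,0,0,0.1,-0.2,6.4,1.5],[0,0,0,0.1,-0.2,6.6,1.5],[0,0,0,0.1,-0.2,6.6,1.5],[0,0,0,0.1,-0.2,6.6,1.5]]}}

```text
t: 6.5
eef_pos: [0.5509, -0.0471, 0.087]
eef_rot: [-3.141, 0.0, 1.469]
wrist_force: [-7.6, 1.4, 10.9]
finger_gap: 0.0279
grasp_force: 24.1
```

```bash
python3 - <<'E'
from h import *
s=sensors.sense();print(s['wrist_force'],rel((.5518,-.048),.085,1.469), s['eef_pos'])
E
```

```text
[-7.56699789  1.40984494 10.90064612] (array([-0.001,  0.   , -0.   ]), array([-0.08,  0.1 ,  0.2 ])) [ 0.55088092 -0.04708013  0.08696061]
```

Call:
{"op": "move_arm", "data": {"targets": [[0,0,0,0,0.1,-0.1,2.8],[0,0,0,0,0.1,-0.1,3.6],[0,0,0,0,0.1,-0.1,4.5],[0,0,0,0,0.1,-0.1,4.5],[0,0,0,0,0.1,-3,4.5],[0,0,0,0,0.1,-7,4.5],[0,0,0,0,0.1,-11,4.5],[0,0,0,0,0.1,-15,4.5]]}}

```text
t: 7.17
eef_pos: [0.5509, -0.0467, 0.2358]
eef_rot: [-3.14, -0.0, 1.469]
wrist_force: [0.2, -0.3, 0.3]
finger_gap: 0.0445
grasp_force: 0.0
```

```bash
python3 - <<'E'
from h import *
print(rel((.5555,-.10),.24,1.469), rel((.480,-.325),.25,-.08),sensors.sense()['eef_pos'])
E
```

```text
(array([-0.002, -0.   , -0.   ]), array([-5.25,  1.  , -0.42])) (array([-2.000e-03,  1.000e-03,  1.549e+00]), array([-28.41,  -4.22,  -1.41])) [ 0.55087333 -0.04671664  0.23584996]
```

Call:
{"op": "move_arm", "data": {"targets": [[0,0,0,-4,0,-1,8.7],[0,0,0,-8,-0.5,-1.4,8.7],[0,0,0,-10,-1,-1.4,8.7],[0,0,0,-10,-1,-1.4,8.7],[0,0,0,-10,-1,-1.4,8.7]]}}

```text
t: 7.58
eef_pos: [0.531, -0.1461, 0.2486]
eef_rot: [-3.141, -0.001, 1.466]
wrist_force: [-0.3, 0.2, 0.7]
finger_gap: 0.0704
grasp_force: 0.0
```

```bash
cat > look.py <<'E'
from h import *
import sys
m=model("wrist"); print(sensors.sense()['eef_pos'],sensors.sense()['eef_rot']); im=get_image("wrist"); cv2.imwrite(f"pics/{sys.argv[1]}.png",im[...,::-1])
z=float(sys.argv[2]); h,s,v=cv2.split(hsv(im))
for n,k in (("w",(s<90)&(v>140)),("o",(h<25)&(s>130)&(v>70))):
  for c in blobs(k,60):
    b=box(m,c,z)
    if b[0][2]<75 and b[0][3]>14 and cv2.boundingRect(c)[1]<240: print(n,cv2.boundingRect(c),b)
E
python3 look.py w3 .05
```

```text
[ 0.53099632 -0.14610462  0.24859888] [-3.14115198e+00 -5.53857417e-04  1.46616540e+00]
w (322, 58, 28, 39) (array([552.8, -48.8,  29.4,  22.3]), np.float64(-0.104))
w (321, 0, 28, 38) (array([556.2,  -5.4,  26.5,  21.6]), np.float64(-0.104))
w (315, 0, 42, 69) (array([555.8, -17. ,  49.7,  32.6]), np.float64(-0.107))
o (551, 0, 44, 54) (array([742.7, -30.7,  39.1,  27. ]), np.float64(-0.143))
o (318, 54, 35, 48) (array([552.6, -49.3,  36.8,  27.6]), np.float64(-0.082))
o (317, 0, 36, 49) (array([555.8,  -9.4,  35.1,  27.6]), np.float64(-0.082))
o (324, 9, 22, 25) (array([556. ,  -7.1,  17.2,  16.6]), np.float64(-0.103))
```

Call:
{"op": "move_arm", "data": {"targets": [[0,0,0.12,-3.7,-0.7,0,8.7],[0,0,0.24,-7,-1.4,0,8.7],[0,0,0.36,-10.5,-2.1,0,8.7],[0,0,0.48,-14,-2.8,0,8.7],[0,0,0.6,-18.4,-3.2,0,8.7],[0,0,0.72,-18.4,-3.2,0,8.7],[0,0,0.84,-18.4,-3.2,0,8.7],[0,0,0.96,-18.4,-3.2,0,8.7]]}}

```text
t: 8.3
eef_pos: [0.4811, -0.3246, 0.248]
eef_rot: [-3.14, -0.0, 0.503]
wrist_force: [0.2, -0.0, -0.6]
finger_gap: 0.0869
grasp_force: 0.0
```

Call:
{"op": "move_arm", "data": {"targets": [[0,0,0.12,0,0,0,8.7],[0,0,0.24,0,0,0,8.7],[0,0,0.36,0,0,0,8.7],[0,0,0.48,0,0,0,8.7],[0,0,0.57,0,0,0,8.7],[0,0,0.57,0,0,0,8.7],[0,0,0.57,0,0,0,8.7]]}}

```text
t: 8.88
eef_pos: [0.4814, -0.3239, 0.2483]
eef_rot: [-3.141, 0.001, -0.057]
wrist_force: [0.6, -0.3, 0.1]
finger_gap: 0.087
grasp_force: 0.0
```

```bash
python3 look.py w4 .049
```

```text
[ 0.4814429  -0.32387977  0.24827148] [-3.14071560e+00  6.20039141e-04 -5.67941261e-02]
w (264, 177, 29, 35) (array([ 483.2, -285.8,   31.7,   24.4]), np.float64(1.57))
w (115, 212, 67, 44) (array([ 448.5, -160.8,   59.8,   22.1]), np.float64(-0.763))
o (302, 174, 41, 37) (array([ 482.8, -324.4,   35.8,   33. ]), np.float64(-0.071))
```

View pics/w4.png

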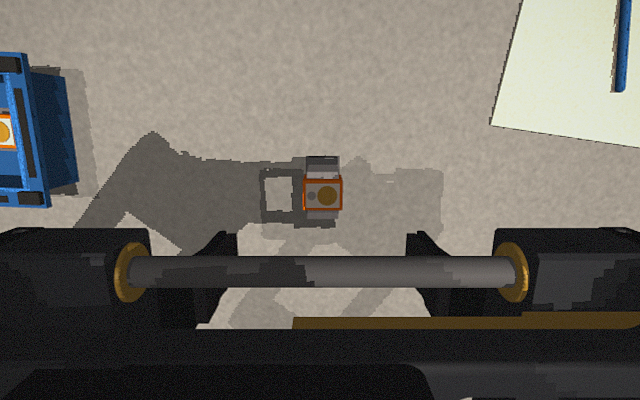

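The rack spare sits at (322,192) between its walls. I'll take it by its y faces.

Call:
{"op": "move_arm", "data": {"targets": [[0,0,0,0.1,0,4,6],[0,0,0,0.1,0,8,6],[0,0,0,0.1,0,11,6],[0,0,0,0.1,0,13.5,6],[0,0,0,0.1,0,15.5,6],[0,0,0,0.1,0,16.3,6],[0,0,0,0.1,0,16.3,6],[0,0,0,0.1,0,16.3,4.5]]}}

```text
t: 9.6
eef_pos: [0.4822, -0.3251, 0.0862]
eef_rot: [-3.142, -0.0, -0.06]
wrist_force: [-0.4, -0.9, 0.7]
finger_gap: 0.0581
grasp_force: 0.0
```

Call:
{"op": "move_arm", "data": {"targets": [[0,0,0,0,0,0,2],[0,0,0,0,0,0,2],[0,0,0,0,0,0,2],[0,0,0,0,0,0,2],[0,0,0,0,0,0,2],[0,0,0,0,0,0,2],[0,0,0,0,0,0,2]]}}

```text
t: 10.18
eef_pos: [0.4826, -0.3258, 0.0872]
eef_rot: [3.14, -0.002, -0.061]
wrist_force: [-0.6, 0.6, 6.9]
finger_gap: 0.0361
grasp_force: 20.0
```

Call:
{"op": "move_arm", "data": {"targets": [[0,0,0,0,0,-2,2],[0,0,0,0,0,-4.5,2],[0,0,0,0,0,-7,2],[0,0,0,0,0,-8.5,2],[0,0,0,0.6,-4,-8.5,2],[0,0,0,1,-8,-8.5,2],[0,0,0,1.2,-10.5,-8.5,2],[0,0,0,1.2,-10.5,-8.5,2]]}}

```text
t: 10.85
eef_pos: [0.5002, -0.2166, 0.1704]
eef_rot: [-3.139, 0.001, -0.058]
wrist_force: [-0.1, -0.6, -1.1]
finger_gap: 0.036
grasp_force: 20.0
```

Call:
{"op": "move_arm", "data": {"targets": [[0,0,0,0,0,2.5,2],[0,0,0,0,0,5,2],[0,0,0,0,0,7,2],[0,0,0,0,0,8,2],[0,0,0,0,0,8.6,2],[0,0,0,0,0,8.8,2],[0,0,0,0,0,8.8,2],[0,0,0,0,0,8.8,2]]}}

```text
t: 11.52
eef_pos: [0.5009, -0.2218, 0.0837]
eef_rot: [3.141, -0.001, -0.061]
wrist_force: [0.6, -0.8, -0.2]
finger_gap: 0.0359
grasp_force: 20.0
```

Call:
{"op": "move_arm", "data": {"targets": [[0,0,0,0,0,0.15,2],[0,0,0,0,0,0.3,2],[0,0,0,0,0,0.3,2],[0,0,0,0,0,0.3,2],[0,0,0,0,0,0.3,2]]}}

```text
t: 11.93
eef_pos: [0.5013, -0.2219, 0.0826]
eef_rot: [3.14, -0.002, -0.061]
wrist_force: [-4.7, 2.4, 15.2]
finger_gap: 0.036
grasp_force: 20.0
```

Call:
{"op": "move_arm", "data": {"targets": [[0,0,0,0,0,-0.1,3.6],[0,0,0,0,0,-0.1,6],[0,0,0,0,0,-0.1,6],[0,0,0,0,0,-0.1,6],[0,0,0,0,0,-4,6],[0,0,0,0,0,-8,6],[0,0,-0.12,0,0,-8,6],[0,0,-0.24,0,0,-8,6]]}}

```text
t: 12.6
eef_pos: [0.5022, -0.2223, 0.1631]
eef_rot: [3.137, -0.005, 0.184]
wrist_force: [-0.6, 0.9, -0.1]
finger_gap: 0.0595
grasp_force: 0.0
```

Call:
{"op": "move_arm", "data": {"targets": [[0,0,-0.12,0,0,0,6],[0,0,-0.24,0,0,0,6],[0,0,-0.36,0,0,0,6],[0,0,-0.48,0,0,0,6],[0,0,-0.6,0,0,0,6],[0,0,-0.72,0,0,0,6],[0,0,-0.84,0,0,0,6],[0,0,-0.96,0,0,0,6]]}}

```text
t: 13.27
eef_pos: [0.5001, -0.221, 0.1594]
eef_rot: [-3.141, -0.0, 1.145]
wrist_force: [-0.3, -0.0, 0.3]
finger_gap: 0.0598
grasp_force: 0.0
```

Call:
{"op": "move_arm", "data": {"targets": [[0,0,-0.12,0,0,0,6],[0,0,-0.24,0,0,0,6],[0,0,-0.37,0,0,0,6],[0,0,-0.37,0,0,0,6],[0,0,-0.37,0,0,0,6]]}}

```text
t: 13.68
eef_pos: [0.5002, -0.221, 0.1595]
eef_rot: [-3.141, -0.0, 1.505]
wrist_force: [0.3, 0.3, -0.3]
finger_gap: 0.06
grasp_force: 0.0
```

```bash
python3 look.py w5 .045
```

```text
[ 0.50017877 -0.22104111  0.15951079] [-3.14123024e+00 -2.11946145e-04  1.50542666e+00]
w (170, 0, 71, 37) (array([443.5, -96. ,  38.8,  18.3]), np.float64(1.506))
w (302, 203, 35, 45) (array([ 498.5, -222.1,   30.4,   22.1]), np.float64(-0.054))
o (298, 189, 44, 62) (array([ 498.9, -218.6,   41.4,   27.7]), np.float64(-0.066))
```

Call:
{"op": "move_arm", "data": {"targets": [[0,0,0,-0.1,-0.1,2.5,5],[0,0,0,-0.1,-0.1,5,5],[0,0,0,-0.1,-0.1,7,5],[0,0,0,-0.1,-0.1,7.9,5],[0,0,0,-0.1,-0.1,7.9,4],[0,0,0,-0.1,-0.1,7.9,1.5],[0,0,0,-0.1,-0.1,7.9,1.5],[0,0,0,-0.1,-0.1,7.9,1.5]]}}

```text
t: 14.4
eef_pos: [0.5003, -0.2227, 0.0825]
eef_rot: [3.139, 0.001, 1.508]
wrist_force: [-0.9, -0.2, 0.2]
finger_gap: 0.031
grasp_force: 0.3
```

Call:
{"op": "move_arm", "data": {"targets": [[0,0,0,0,0,0,1.5],[0,0,0,0,0,0,1.5],[0,0,0,0,0,0,1.5],[0,0,0,0,0,0,1.5],[0,0,0,0,0,0,1.5]]}}

```text
t: 14.82
eef_pos: [0.5002, -0.2226, 0.0824]
eef_rot: [3.139, 0.001, 1.509]
wrist_force: [-0.4, 0.3, 6.8]
finger_gap: 0.0276
grasp_force: 20.0
```

Call:
{"op": "move_arm", "data": {"targets": [[0,0,0,0,0,-3,1.5],[0,0,0,0,0,-6,1.5],[0,0,0,0,0,-9,1.5],[0,0,0,1,0,-12,1.5],[0,0,0.04,5,0.7,-13,1.5],[0,0,0.04,9,1.4,-13,1.5],[0,0,0.04,13,2,-13,1.5],[0,0,0.04,17,2.6,-13,1.5]]}}

```text
t: 15.48
eef_pos: [0.5359, -0.0525, 0.2117]
eef_rot: [3.14, 0.0, 1.468]
wrist_force: [0.7, -0.5, -0.7]
finger_gap: 0.0281
grasp_force: 20.0
```

```bash
python3 - <<'E'
from h import *
print(rel((.5655,.0864),.154,1.469), sensors.sense()['eef_pos'])
E
```

```text
(array([ 0.002,  0.   , -0.001]), array([14.12,  1.5 ,  5.77])) [ 0.53590997 -0.05250716  0.21167188]
```

Call:
{"op": "move_arm", "data": {"targets": [[0,0,0,3,0.5,0,1.5],[0,0,0,6,1,0,1.5],[0,0,0,7,1.2,0,1.5],[0,0,0,7,1.2,0,1.5],[0,0,0,7,1.2,0,1.5]]}}

```text
t: 15.9
eef_pos: [0.5546, 0.0145, 0.2107]
eef_rot: [-3.141, 0.001, 1.47]
wrist_force: [-0.7, -0.8, -0.2]
finger_gap: 0.0278
grasp_force: 20.0
```

```bash
python3 look.py w6 .005; python3 - <<'E'
from h import *
print(rel((.5655,.0864),.154,1.469))
E
```

```text
[0.55458369 0.0144641  0.21068356] [-3.14120264e+00  6.68919959e-04  1.47029293e+00]
w (305, 86, 41, 51) (array([564.9,  85.6,  41.6,  34.6]), np.float64(-0.1))
w (312, 152, 29, 39) (array([560.7,  33.7,  34.5,  25.6]), np.float64(-0.1))
w (303, 140, 42, 75) (array([557.4,  27.8,  67.9,  37. ]), np.float64(-0.101))
o (287, 217, 69, 39) (array([550. , -27.6,  64.6,  38.1]), np.float64(1.47))
o (308, 145, 37, 50) (array([560.8,  34.9,  44.4,  32.9]), np.float64(-0.101))
o (309, 197, 35, 18) (array([557.6,   1.9,  31.6,  16.3]), np.float64(1.47))
(array([-0.   ,  0.001, -0.   ]), array([7.35, 0.36, 5.66]))
```

Call:
{"op": "move_arm", "data": {"targets": [[0,0,0,3.5,0.2,0,1.5],[0,0,0,6.8,0.3,2,1.5],[0,0,0,7.2,0.3,4,1.5],[0,0,0,7.2,0.3,5.7,1.5],[0,0,0,7.2,0.3,5.7,1.5],[0,0,0,7.2,0.3,5.7,1.5],[0,0,0,7.2,0.3,5.7,1.5]]}}

```text
t: 16.53
eef_pos: [0.5657, 0.0844, 0.1548]
eef_rot: [3.141, 0.0, 1.467]
wrist_force: [0.8, -0.1, 0.1]
finger_gap: 0.0279
grasp_force: 20.0
```

```bash
python3 - <<'E'
from h import *
print(rel((.565,.0858),.0874,1.469),sensors.sense()['eef_pos'])
E
```

```text
(array([ 0.001,  0.   , -0.002]), array([ 0.13, -0.09,  6.74])) [0.56569139 0.08443407 0.15480486]
```

Call:
{"op": "move_arm", "data": {"targets": [[0,0,0,0.1,-0.1,1.5,1.5],[0,0,0,0.1,-0.1,3,1.5],[0,0,0,0.1,-0.1,4.5,1.5],[0,0,0,0.1,-0.1,5.8,1.5],[0,0,0,0.1,-0.1,6.4,1.5],[0,0,0,0.1,-0.1,6.6,1.5],[0,0,0,0.1,-0.1,6.7,1.5],[0,0,0,0.1,-0.1,6.7,1.5]]}}

```text
t: 17.2
eef_pos: [0.5649, 0.0867, 0.0877]
eef_rot: [3.14, -0.0, 1.468]
wrist_force: [-0.0, 0.6, 0.1]
finger_gap: 0.0283
grasp_force: 20.0
```

Call:
{"op": "move_arm", "data": {"targets": [[0,0,0,0,0,0.1,2.8],[0,0,0,0,0,0.1,3.6],[0,0,0,0,0,0.1,4.5],[0,0,0,0,0,0.1,4.5],[0,0,0,0,0,-3,4.5],[0,0,0,0,0,-7,4.5],[0,0,0,0,0,-11,4.5],[0,0,0,0,0,-15,4.5]]}}

```text
t: 17.87
eef_pos: [0.5634, 0.0869, 0.2378]
eef_rot: [-3.14, 0.0, 1.469]
wrist_force: [1.2, 0.3, -0.0]
finger_gap: 0.0448
grasp_force: 0.0
```

Call:
{"op": "move_arm", "data": {"targets": [[0,0,-0.12,3.5,-1.4,-1,4.5],[0,0,-0.24,7,-2.8,-1,4.5],[0,0,-0.36,10.5,-4,-1,4.5],[0,0,-0.48,13,-5,-1,4.5],[0,0,-0.6,15,-6,-1,4.5],[0,0,-0.72,17,-7,-1,4.5],[0,0,-0.84,18,-8,-1,4.5],[0,0,-0.96,19,-8,-1,4.5]]}}

```text
t: 18.53
eef_pos: [0.5019, 0.2855, 0.2463]
eef_rot: [-3.14, -0.001, 2.437]
wrist_force: [0.4, -0.5, -0.0]
finger_gap: 0.045
grasp_force: 0.0
```

Call:
{"op": "move_arm", "data": {"targets": [[0,0,-0.12,0,0,0,4.5],[0,0,-0.24,0,0,0,4.5],[0,0,-0.36,0,0,0,4.5],[0,0,-0.48,0,0,0,4.5],[0,0,-0.6,0,0,0,4.5],[0,0,-0.69,0,0,0,4.5],[0,0,-0.69,0,0,0,4.5],[0,0,-0.69,0,0,0,4.5]]}}

```text
t: 19.2
eef_pos: [0.5037, 0.284, 0.2465]
eef_rot: [-3.141, -0.001, 3.116]
wrist_force: [0.2, -0.2, -0.3]
finger_gap: 0.0448
grasp_force: 0.0
```

```bash
python3 - <<'E'
from h import *
print(sensors.sense()['eef_pos'],sensors.sense()['eef_rot'])
m=model("wrist"); im=get_image("wrist"); cv2.imwrite("pics/w7.png",im[...,::-1])
h,s,v=cv2.split(hsv(im))
for c in blobs((h<25)&(s>130)&(v>70),60): print("o",cv2.boundingRect(c),box(m,c,.014))
for c in blobs((h>100)&(h<125)&(s>100)&(v>30),60): print("b",cv2.boundingRect(c),box(m,c,.042))
m=model("top"); im=get_image("top"); cv2.imwrite("pics/top1.png",im[...,::-1])
E
```

```text
[0.5037154  0.28400654 0.24654122] [-3.14143514e+00 -5.94785839e-04  3.11598555e+00]
o (194, 312, 386, 17) (array([655.5, 352.8, 427.8,  20. ]), np.float64(-0.026))
o (50, 234, 52, 18) (array([556.9,  28.5,  52.3,  17.6]), np.float64(-0.099))
o (419, 243, 20, 59) (array([599.5, 396. ,  68.3,  19.6]), np.float64(-1.497))
o (205, 243, 19, 59) (array([593.6, 167.6,  68.3,  18.6]), np.float64(1.447))
o (406, 48, 18, 19) (array([386.2, 371.9,  15.3,  15.3]), np.float64(-1.198))
o (288, 49, 17, 19) (array([384.1, 264.4,  15.2,  14.5]), np.float64(1.533))
b (0, 190, 167, 39) (array([514.6,  62.6, 153.8,  28.9]), np.float64(-0.097))
b (348, 131, 16, 78) (array([483.7, 315.3,  69.6,  12.6]), np.float64(1.549))
b (61, 288, 23, 32) (array([610. ,  33.5,  34.6,  17.9]), np.float64(1.533))
```

View pics/w7.png

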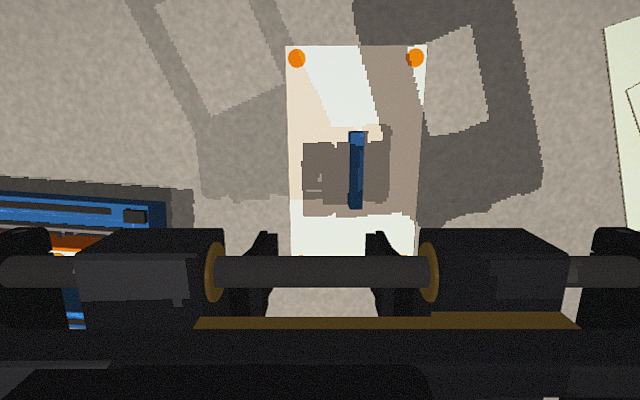

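The handle is at (356,170) in the wrist view, and its measured size (70 x 12.6 mm) fits the bar.

Call:
{"op": "move_arm", "data": {"targets": [[0,0,0,2.1,3.1,2,4.5],[0,0,0,2.1,3.1,6,4.5],[0,0,0,2.1,3.1,9,4.5],[0,0,0,2.1,3.1,11,4.5],[0,0,0,2.1,3.1,11,4.5],[0,0,0,2.1,3.1,11,4.5]]}}

```text
t: 19.8
eef_pos: [0.4829, 0.3151, 0.1358]
eef_rot: [-3.14, -0.003, 3.118]
wrist_force: [0.6, -0.0, -0.2]
finger_gap: 0.0451
grasp_force: 0.0
```

```bash
python3 - <<'E'
from h import *
print(rel((.4838,.3153),.090,3.118),sensors.sense()['eef_pos'])
m=model("top"); im=cv2.imread("pics/top1.png")[...,::-1]
h,s,v=cv2.split(hsv(im))
for c in blobs((h<20)&(s>110)&(v>70),6):
    b=cv2.boundingRect(c)
    if 270<b[0]<370 and 170<b[1]<240: print(b,box(m,c,.05))
E
```

```text
(array([-0.001, -0.003, -0.   ]), array([-0.11,  0.02,  4.58])) [0.48286108 0.31514691 0.13583273]
(327, 201, 6, 6) (array([557.4,  -6.3,  13. ,  13. ]), np.float64(0.76))
(310, 200, 8, 6) (array([561. ,  34.2,  18.4,  13.1]), np.float64(-0.024))
(292, 199, 6, 6) (array([565.5,  84.6,  13. ,  11.1]), np.float64(-0.809))
(344, 202, 6, 6) (array([553.6, -52.2,  11.2,  11.1]), np.float64(0.76))
```

Call:
{"op": "move_arm", "data": {"targets": [[0,0,0,-0.1,0,2,4.5],[0,0,0,-0.1,0,3.5,4.5],[0,0,0,-0.1,0,4.4,4.5],[0,0,0,-0.1,0,4.5,4],[0,0,0,-0.1,0,4.5,2],[0,0,0,-0.1,0,4.5,0.5],[0,0,0,-0.1,0,4.5,0.5],[0,0,0,-0.1,0,4.5,0.5]], "squeeze": 40}}

```text
t: 20.47
eef_pos: [0.4854, 0.3158, 0.093]
eef_rot: [3.141, 0.002, 3.119]
wrist_force: [0.1, 0.2, 0.6]
finger_gap: 0.021
grasp_force: 0.0
```

Call:
{"op": "move_arm", "data": {"targets": [[0,0,0,0,0,0,0.5],[0,0,0,0,0,0,0.5],[0,0,0,0,0,0,0.5],[0,0,0,0,0,0,0.5],[0,0,0,0,0,0,0.5],[0,0,0,0,0,0,0.5],[0,0,0,0,0,0,0.5]]}}

```text
t: 21.05
eef_pos: [0.485, 0.3157, 0.0925]
eef_rot: [3.141, 0.001, 3.119]
wrist_force: [-1.3, 0.1, 5.6]
finger_gap: 0.0115
grasp_force: 40.0
```

Call:
{"op": "move_arm", "data": {"targets": [[0,0,0,0,0,-1,0.5],[0,0,0,0,0,-3,0.5],[0,0,0,0,0,-6,0.5],[0,0,0,0,0,-9,0.5],[0,0,0,0,0,-12,0.5],[0,0,0,0,0,-14,0.5],[0,0,0.1,0,0,-14,0.5],[0,0,0.2,0,0,-14,0.5]]}}

```text
t: 21.72
eef_pos: [0.4853, 0.3158, 0.2342]
eef_rot: [3.14, 0.003, 2.914]
wrist_force: [0.2, -0.1, -2.9]
finger_gap: 0.0115
grasp_force: 40.0
```

Call:
{"op": "move_arm", "data": {"targets": [[0,0,0.1,0,0,0,0.5],[0,0,0.2,0,0,0,0.5],[0,0,0.3,0,0,0,0.5],[0,0,0.4,0,0,0,0.5],[0,0,0.5,0,0,0,0.5],[0,0,0.6,0,0,0,0.5],[0,0,0.7,0,0,0,0.5],[0,0,0.8,0,0,0,0.5]]}}

```text
t: 22.38
eef_pos: [0.4841, 0.3152, 0.2314]
eef_rot: [-3.14, -0.0, 2.114]
wrist_force: [0.7, -0.2, -1.9]
finger_gap: 0.0113
grasp_force: 40.0
```

Call:
{"op": "move_arm", "data": {"targets": [[0,0,0.1,0,0,0,0.5],[0,0,0.2,0,0,0,0.5],[0,0,0.3,0,0,0,0.5],[0,0,0.4,0,0,0,0.5],[0,0,0.5,0,0,0,0.5],[0,0,0.6,0,0,0,0.5],[0,0,0.65,0,0,0,0.5],[0,0,0.65,0,0,0,0.5]]}}

```text
t: 23.05
eef_pos: [0.4842, 0.3152, 0.2314]
eef_rot: [-3.14, 0.001, 1.467]
wrist_force: [0.0, 0.2, -2.0]
finger_gap: 0.0115
grasp_force: 40.0
```

```bash
python3 - <<'E'
from h import *
s=sensors.sense();print(rel((.5585,.019),.235,1.469),s['eef_pos'],s['eef_rot'],s['finger_gap'],s['wrist_force'],s['moment'])
E
```

```text
(array([-0.001,  0.001, -0.002]), array([-28.69,  10.46,  -0.35])) [0.48417137 0.31519871 0.23140226] [-3.14042613e+00  7.96940116e-04  1.46699713e+00] 0.011465904414355363 [ 0.03977269  0.24555105 -2.01344112] [-0.07954323  0.08635454 -0.01654744]
```

Call:
{"op": "move_arm", "data": {"targets": [[0,0,0,-2.5,0.9,0,0.5],[0,0,0,-6,2.2,0,0.5],[0,0,0,-9.5,3.5,0,0.5],[0,0,0,-13,4.7,0,0.5],[0,0,0,-16.5,6,0,0.5],[0,0,0,-20,7.3,0,0.5],[0,0,0,-23.5,8.6,0,0.5],[0,0,0,-26.5,9.7,0,0.5]]}}

```text
t: 23.72
eef_pos: [0.5541, 0.0396, 0.2318]
eef_rot: [-3.141, 0.0, 1.47]
wrist_force: [0.9, -0.2, -2.2]
finger_gap: 0.0114
grasp_force: 40.0
```

Call:
{"op": "move_arm", "data": {"targets": [[0,0,0,-1.5,0.5,0,0.5],[0,0,0,-2.2,0.8,0,0.5],[0,0,0,-2.2,0.8,2,0.5],[0,0,0,-2.2,0.8,4,0.5],[0,0,0,-2.2,0.8,5,0.5],[0,0,0,-2.2,0.8,5,0.5],[0,0,0,-2.2,0.8,5,0.5]]}}

```text
t: 24.3
eef_pos: [0.5593, 0.02, 0.1813]
eef_rot: [-3.14, -0.0, 1.47]
wrist_force: [0.2, -0.3, -1.5]
finger_gap: 0.0118
grasp_force: 40.0
```

```bash
python3 - <<'E'
from h import *
s=sensors.sense();print(rel((.5585,.019),.152,1.469),s['eef_pos'],s['eef_rot'],s['finger_gap'],s['wrist_force'],s['moment'])
im=get_image("scene"); cv2.imwrite("pics/s2.png",cv2.resize(im[130:290,240:420],None,fx=4,fy=3.7*1,interpolation=cv2.INTER_CUBIC)[:590,:,::-1])
E
```

```text
(array([-0.002, -0.   ,  0.001]), array([-0.11, -0.07,  2.93])) [0.5593231  0.01998533 0.18132644] [-3.13962939e+00 -1.57764732e-04  1.47015737e+00] 0.011823425236747677 [ 0.18516555 -0.27493371 -1.50683697] [-0.13777767  0.03610328 -0.01495143]
```

View pics/s2.png

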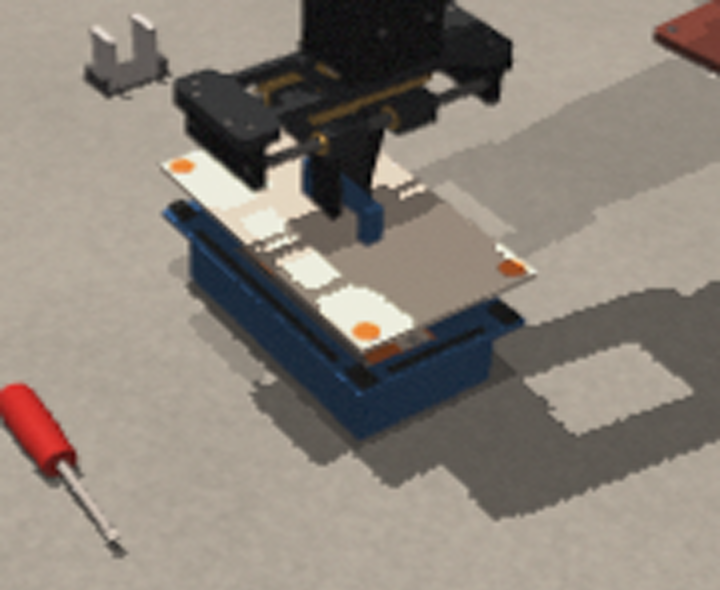

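The lid hangs level and squarely over the case. I'll lower it.

Call:
{"op": "move_arm", "data": {"targets": [[0,0,0,-0.1,-0.1,0.6,0.5],[0,0,0,-0.1,-0.1,1.2,0.5],[0,0,0,-0.1,-0.1,1.8,0.5],[0,0,0,-0.1,-0.1,2.3,0.5],[0,0,0,-0.1,-0.1,2.7,0.5],[0,0,0,-0.1,-0.1,3,0.5],[0,0,0,-0.1,-0.1,3.1,0.5],[0,0,0,-0.1,-0.1,3.1,0.5]]}}

```text
t: 25.02
eef_pos: [0.5586, 0.0184, 0.1504]
eef_rot: [-3.141, 0.0, 1.469]
wrist_force: [-0.4, -0.1, -2.7]
finger_gap: 0.0116
grasp_force: 40.0
```

Call:
{"op": "move_arm", "data": {"targets": [[0,0,0,0,0,0.1,0.5],[0,0,0,0,0,0.15,0.5],[0,0,0,0,0,0.15,0.5],[0,0,0,0,0,0.15,0.5]]}}

```text
t: 25.35
eef_pos: [0.559, 0.0184, 0.1496]
eef_rot: [3.141, 0.0, 1.469]
wrist_force: [0.5, -0.1, -2.3]
finger_gap: 0.0117
grasp_force: 40.0
```

Call:
{"op": "move_arm", "data": {"targets": [[0,0,0,0,0,0.05,1.2],[0,0,0,0,0,0.05,3],[0,0,0,0,0,0.05,4.5],[0,0,0,0,0,0.05,4.5],[0,0,0,0,0,0.05,4.5],[0,0,0,0,0,-1.5,4.5],[0,0,0,0,0,-4,4.5],[0,0,0,0,0,-4.5,4.5]]}}

```text
t: 26.02
eef_pos: [0.5606, 0.0182, 0.1979]
eef_rot: [3.136, 0.0, 1.469]
wrist_force: [2.5, 0.1, 0.1]
finger_gap: 0.0434
grasp_force: 0.0
```

Call:
{"op": "move_arm", "data": {"targets": [[0,0,0,-4,-2.2,0,1],[0,0,0,-8,-4.4,0,0],[0,0,0,-10,-5.4,0,0],[0,0,0,-10,-5.4,0,0],[0,0,0,-10,-5.4,0,0],[0,0,0,-10,-5.4,1.5,0],[0,0,0,-10,-5.4,3,0],[0,0,0,-10,-5.4,3,0]], "squeeze": 10}}

```text
t: 26.68
eef_pos: [0.4938, -0.0744, 0.1616]
eef_rot: [-3.138, -0.001, 1.469]
wrist_force: [-0.3, -0.3, 0.2]
finger_gap: 0.003
grasp_force: 0.0
```

```bash
python3 - <<'E'
from h import *
s=sensors.sense();print(s['eef_pos'],s['finger_gap'],s['wrist_force'])
m=model("wrist"); im=get_image("wrist"); cv2.imwrite("pics/w8.png",im[...,::-1])
h,sa,v=cv2.split(hsv(im))
for c in blobs((h<25)&(sa>130)&(v>70),60): print("o",cv2.boundingRect(c),box(m,c,.071))
m=model("top");im=get_image("top");cv2.imwrite("pics/top2.png",im[...,::-1]);h,sa,v=cv2.split(hsv(im))
for c in blobs((h<20)&(sa>110)&(v>70),4):
    b=cv2.boundingRect(c)
    if 270<b[0]<370 and 170<b[1]<240: print(b,box(m,c,.071))
C=np.array([558.6,19.2]);e=np.array([.995,-.101]);n=np.array([.101,.995])
for a,b in((-1,-1),(-1,1),(1,1),(1,-1)): print("dot expected",C+a*53.5*e+b*99.5*n)
E
```

```text
[ 0.49375217 -0.07440108  0.16156442] 0.0029529797247072843 [-0.27010211 -0.29150591  0.19961636]
o (97, 312, 383, 17) (array([ 466.6, -127.1,  239.5,   11.3]), np.float64(1.472))
o (497, 225, 28, 26) (array([602.5, -86.2,  15.4,  15.4]), np.float64(-0.785))
o (342, 243, 7, 59) (array([505. , -98.6,  37.8,   3.6]), np.float64(-0.086))
o (314, 225, 23, 26) (array([493.5, -73.9,  15.8,  10.8]), np.float64(-0.633))
o (295, 243, 7, 59) (array([477. , -95.8,  37.9,   3.6]), np.float64(-0.116))
(351, 201, 53, 47) (array([ 498.5, -129.8,  125.6,   94. ]), np.float64(-0.303))
(314, 196, 73, 136) (array([384.5, -89.9, 347.5, 172.6]), np.float64(1.284))
(277, 218, 5, 5) (array([516.9, 123.5,  10.3,  10.3]), np.float64(-0.024))
(280, 177, 5, 4) (array([623.7, 113.8,  10.3,   7.8]), np.float64(-0.024))
dot expected [495.318 -74.399]
dot expected [515.417 123.606]
dot expected [621.882 112.799]
dot expected [601.783 -85.206]
```

The lid lies square: its dots are within about 1.5 mm of where they should be. Next I'll press the corners.

Call:
{"op": "move_arm", "data": {"targets": [[0,0,0,0,0,1.2,0],[0,0,0,0,0,1.8,0],[0,0,0,0,0,2.1,0],[0,0,0,0,0,2.3,0],[0,0,0,0,0,2.5,0],[0,0,0,0,0,2.7,0],[0,0,0,0,0,2.7,0],[0,0,0,0,0,2.7,0]]}}

```text
t: 27.45
eef_pos: [0.4951, -0.0756, 0.1381]
eef_rot: [3.141, 0.0, 1.469]
wrist_force: [-3.3, 0.9, 5.5]
finger_gap: 0.0005
grasp_force: 2.9
```

Call:
{"op": "move_arm", "data": {"targets": [[0,0,0,0,0,0.2,0],[0,0,0,0,0,0.3,0],[0,0,0,0,0,0.4,0],[0,0,0,0,0,0.4,0]]}}

```text
t: 27.78
eef_pos: [0.4955, -0.0758, 0.1364]
eef_rot: [3.141, 0.0, 1.469]
wrist_force: [-10.6, 2.9, 23.7]
finger_gap: 0.0003
grasp_force: 12.0
```

Call:
{"op": "move_arm", "data": {"targets": [[0,0,0,0,0,-2.5,0],[0,0,0,4,0,-2.5,0],[0,0,0,8,0,-2.5,0],[0,0,0,12,0,-2.5,0],[0,0,0,16,0,-2.5,0],[0,0,0,19.9,0,-2.5,0],[0,0,0,19.9,0,-2.5,0],[0,0,0,19.9,0,-2,0]]}}

```text
t: 28.45
eef_pos: [0.5159, 0.1244, 0.1543]
eef_rot: [3.139, -0.0, 1.473]
wrist_force: [1.1, -0.3, -0.7]
finger_gap: 0.0008
grasp_force: 0.0
```

Call:
{"op": "move_arm", "data": {"targets": [[0,0,0,0,0,0.8,0],[0,0,0,0,0,1.1,0],[0,0,0,0,0,1.4,0],[0,0,0,0,0,1.6,0],[0,0,0,0,0,1.8,0],[0,0,0,0,0,2,0],[0,0,0,0,0,2,0],[0,0,0,0,0,2,0]]}}

```text
t: 29.12
eef_pos: [0.5146, 0.1212, 0.1362]
eef_rot: [-3.139, 0.0, 1.467]
wrist_force: [-16.0, 0.6, 30.3]
finger_gap: 0.0003
grasp_force: 15.5
```

Call:
{"op": "move_arm", "data": {"targets": [[0,0,0,0,0,-2.5,0],[0,0,0,0,4,-2.5,0],[0,0,0,0,8,-2.5,0],[0,0,0,0,10.7,-2.5,0],[0,0,0,0,10.7,-2.5,0],[0,0,0,0,10.7,-2.5,0],[0,0,0,0,10.7,-2,0]]}}

```text
t: 29.7
eef_pos: [0.6212, 0.1102, 0.153]
eef_rot: [-3.141, 0.0, 1.467]
wrist_force: [0.9, 0.0, 0.8]
finger_gap: 0.0002
grasp_force: 0.0
```

Call:
{"op": "move_arm", "data": {"targets": [[0,0,0,0,0,0.8,0],[0,0,0,0,0,1.1,0],[0,0,0,0,0,1.4,0],[0,0,0,0,0,1.6,0],[0,0,0,0,0,1.8,0],[0,0,0,0,0,1.9,0],[0,0,0,0,0,1.9,0],[0,0,0,0,0,1.9,0]]}}

```text
t: 30.37
eef_pos: [0.6209, 0.1114, 0.1363]
eef_rot: [-3.141, 0.001, 1.469]
wrist_force: [-7.6, -1.5, 15.4]
finger_gap: 0.0007
grasp_force: 7.2
```

Call:
{"op": "move_arm", "data": {"targets": [[0,0,0,0,0,0.15,0],[0,0,0,0,0,0.2,0],[0,0,0,0,0,0.2,0]]}}

```text
t: 30.62
eef_pos: [0.621, 0.1114, 0.1362]
eef_rot: [-3.141, 0.001, 1.47]
wrist_force: [-12.5, -2.5, 25.3]
finger_gap: 0.0005
grasp_force: 12.6
```

Call:
{"op": "move_arm", "data": {"targets": [[0,0,0,0,0,-2.5,0],[0,0,0,-4,0,-2.5,0],[0,0,0,-8,0,-2.5,0],[0,0,0,-12,0,-2.5,0],[0,0,0,-16,0,-2.5,0],[0,0,0,-19.7,0,-2.5,0],[0,0,0,-19.7,0,-2.5,0],[0,0,0,-19.7,0,-2,0]]}}

```text
t: 31.28
eef_pos: [0.6013, -0.0863, 0.1529]
eef_rot: [3.14, 0.0, 1.465]
wrist_force: [-0.1, -0.1, 1.1]
finger_gap: 0.0005
grasp_force: 0.0
```

Call:
{"op": "move_arm", "data": {"targets": [[0,0,0,0,0,0.8,0],[0,0,0,0,0,1.1,0],[0,0,0,0,0,1.4,0],[0,0,0,0,0,1.6,0],[0,0,0,0,0,1.8,0],[0,0,0,0,0,2,0],[0,0,0,0,0,2,0],[0,0,0,0,0,2,0]]}}

```text
t: 31.95
eef_pos: [0.6014, -0.0833, 0.136]
eef_rot: [-3.14, 0.001, 1.472]
wrist_force: [-15.4, 0.6, 28.3]
finger_gap: 0.0002
grasp_force: 14.5
```

Call:
{"op": "move_arm", "data": {"targets": [[0,0,0,0,0,-3,0],[0,0,0,0,0,-7,0],[0,0,0,-4,0,-11,0],[0,0,0,-8,0,-14,0],[0,0,0,-12,0,-14,0],[0,0,0,-12,0,-14,0]]}}

```text
t: 32.45
eef_pos: [0.5903, -0.206, 0.2753]
eef_rot: [3.137, 0.003, 1.47]
wrist_force: [-0.0, 1.2, -0.4]
finger_gap: 0.0008
grasp_force: 0.0
```

```bash
python3 - <<'E'
from h import *
im=get_image("scene"); cv2.imwrite("pics/s3.png",cv2.resize(im[130:290,240:420],None,fx=4,fy=3.7,interpolation=cv2.INTER_CUBIC)[:590,:,::-1])
E
```

```text
(no output)
```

View pics/s3.png

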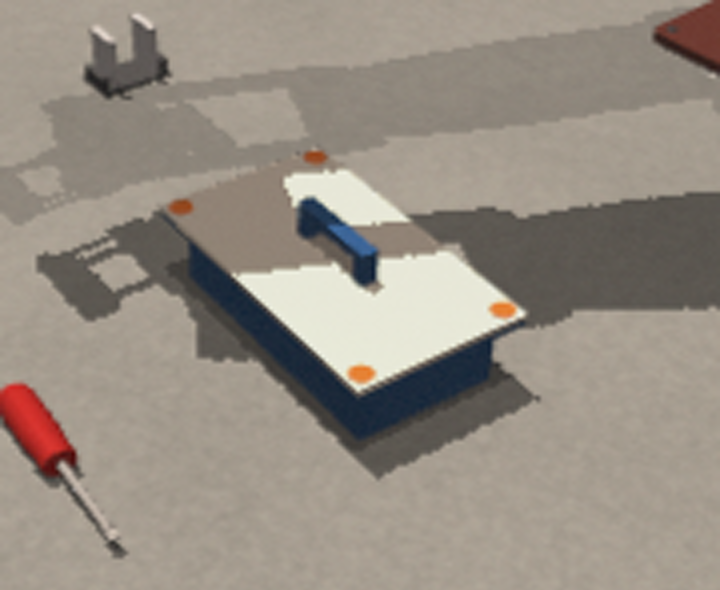

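The lid lies flush and square on the case with no visible gap along the rim, and the robot is clear of everything.

```bash
python3 -c "
from plant import workorder
print(workorder.close_job())"
```

```text
the job is handed in; nothing more can be done
None
```

I handed the job in at about 32 s: both spares are in the empty end pockets, and the lid is on square with all four corners pressed until they stopped giving, flush in the last picture. The hand-in gave no pass or fail verdict.

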